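# Hang the blue-capped reagent cartridge in the slotted rack

### The arm

A 6-joint arm with a two-finger parallel gripper is mounted at the origin on the work surface. World frame = base frame: x ahead of the robot, y to its left, z up, the work surface at z = 0. Lengths are in mm, angles in rad, forces in N, time in s.
With the tool pointing down it reaches from about 350 to 875 mm from the base axis. Payload 4.2 kg.
Tool frame: the origin (TCP) lies between the finger pads; the fingertips stand 25 mm ahead of it and the grasp point (between the pads) lies 6 mm ahead of it; z points along the fingers, y is the line along which they close (so a half turn about z gives the same grasp; the last joint's range is limited). The gripper opens to 85 mm and grips with 20 to 120 N. Pads are 22 mm wide; open, the fingers measure 114 mm over their backs; the gripper's body (76 mm by 85 mm) begins 54 mm behind the grasp point. The pads swing forward as they close: fully open they stand 13 mm farther back than shut.
Start: joints at [-0.865, 0.385, 0.008, 0, -1.194, -0.259], TCP at [270.063, -563.618, 216.912] pointing down, gripper open.
Joint ranges: [-3.14, 3.14], [-1.21, 2.06], [-1.07, 1.41], [-3.16, 2.05], [-2.99, -0.16], [-3.1, 3.1]. Speed limits (rad/s): [2.79, 2.79, 3.14, 3.14, 3.14, 3.14].

### API

Orientations are given as a unit quaternion [x, y, z, w].
In Python, from bench import read_state, get_image, job_done gives the robot as it stands.
- The arm moves only by the tool play_rows, never from a script. Its argument "series" is a list of rows, each a list of 6 numbers: the shift along the world's x, y, z in mm, then the turn, a rotation vector about the world's x, y, z in units of 6 degrees (1.0 is 6 degrees). A call has 1 to 20 rows; each row shifts and turns the commanded pose from where the row before left it; what a row does not reach is not made up. A row lasts 1/12 s, in which the tool goes at most 41.7 mm and 7.16 degrees, less where a joint would pass 70% of its speed; a pose out of reach is approached as far as the arm can. A call is refused whole if a number of a shift passes 41.7 or a number of a turn 1, either way. A call with a gripper value outside its range is refused whole. "gripper" is the opening, from 0 (shut) to 1 (fully open), set as the call begins (left out, the last holds). The fingers move at their own pace and stop on an object; the grip force is fixed at half the most. Time passes only in rows, so rows that do not move let the fingers close. It gives the time, the measured TCP pose, the force, the opening and the grip force at its end, in the units of the state.
- read_state(): the state, without advancing time (a new reading comes with each control period).
- get_image(name): name is "scene" or "side" or "wrist"; returns a dict with "image" (400x640x3 uint8, red, green, blue), "fx", "fy", "cx", "cy" (pixels), "eye" and "rotation" of the camera in the world. Camera axes: x right, y down, z forward; pixel columns grow to the right and rows downward; lengths in mm; the calibration is good to about 2 mm. A picture is of the moment at which its call begins. There is no depth.
- job_done(): hands the job in; it is judged then, once.
The state is a dict: "clock": time; "joints": joint angles; "joint_vel": joint speeds; "joint_efforts": joint torques, N m; "position": TCP position; "ee_rot": TCP orientation; "contact_force": force on the tool from outside, world axes, zero at the start; "wrist_torque": the same for the moment, N m; "gripper_width": finger opening in mm; "grasp_force": force on a finger pad.
Only numpy, scipy, OpenCV 4.12 (cv2) and the standard library are available. Lean on these libraries where they do the work, as an engineer would, in place of code of your own. Each camera call takes 0.05 s, during which the arm holds its last target. There are 200 camera calls.

### The job

Hang the cartridge with the blue cap in the slotted metal rack: bring it in sideways through the open mouth of the slot, all the way to the closed end, so that its white collar rests on top of the plate and it hangs upright and still, then let go. Leave the yellow-capped and the red-capped cartridges standing where they are.

Things in the scene. Friction and masses are not known exactly. Their poses are not given: they have to be found in the camera images.
- cartridge_blue: Loose upright round cartridge, 141 mm tall, 0.08 to 0.17 kg. Origin: centre of its underside, z up its axis. Grey foot 46 mm diameter (wider than the slot), 0 to 15 mm high; amber barrel 26 mm diameter with white label, to 95 mm; white collar 58 mm diameter, 95 to 101 mm; blue cap 28 mm diameter, 101 to 141 mm, to grip from above. Starts on the table in one of three places.
- rack: Fixed slotted plate, 8 mm thick, top 120 mm up, on four 12 mm posts and a black base 8 mm thick. Origin on the table below the seat; -x points out of the mouth. Plate: x -55 to +50, y -65 to +65 mm. Slot 38 mm wide, from the end face at x = +19 mm; from x = -30 it flares to 68 mm at x = -55. Posts at x -42 and +40, y +-56 mm. A cartridge hangs home with origin x 0 to +6, y near 0, z 25 mm.
- cartridge_yellow: Bystander: a loose cartridge of the same shape and size with a yellow cap, standing on the table. Origin at the centre of its underside. Not to be displaced or tipped.
- cartridge_red: Bystander: a loose cartridge of the same shape and size with a red cap, standing on the table. Origin at the centre of its underside. Not to be displaced or tipped.
Things that resemble listed ones, but are neither listed nor needed, are in the scene too. What is shaped like the cartridge_blue but purple is not meant.

How it is judged:
By the outcome, as a careful person would: the job done as asked, in the order asked, and still so for the second after the job is handed in, with the robot touching nothing.
It also fails if it takes over 45 s, if anything falls off the work surface, if the arm or the gripper's body presses on something with over 40 N, if the wrist force passes 120 N, or if a joint passes its speed limit or range.

## Working session

There is one attempt and no reset: what is moved stays moved. The work goes in short steps, Python scripts to look and compute and a tool call to move; the robot and the scene stay as the last step left them, time stands still between calls to the robot, and variables do not carry over. Pictures are saved under pics/ and viewed, at most 10 in all, crops included, and the job is handed in when it is done.

Besides the shell and the picture viewer there is one more tool, called after "Call:" in YAML: its name, and indented under it one key for each argument. play_rows: Moves the arm, as the interface text tells. Its arguments: {"type":"object","properties":{"series":{"type":"array","items":{"type":"array","items":{"type":"number"}}},"gripper":{"type":"number"}},"required":["series"]}

```bash
mkdir -p pics; cat > h.py <<'E'
import numpy as np, cv2
from bench import read_state, get_image, job_done
def save(n,im): cv2.imwrite('pics/'+n, cv2.cvtColor(im,cv2.COLOR_RGB2BGR))
def ray(c,u,v):
    d=np.array(c['rotation']).reshape(3,3)@np.array([(u-c['cx'])/c['fx'],(v-c['cy'])/c['fy'],1.]); return np.array(c['eye']),d
def onz(c,u,v,z):
    e,d=ray(c,u,v); return e+d*(z-e[2])/d[2]
def proj(c,p):
    q=np.array(c['rotation']).reshape(3,3).T@(np.array(p)-np.array(c['eye'])); return q[0]/q[2]*c['fx']+c['cx'],q[1]/q[2]*c['fy']+c['cy']
E
python3 - <<'E'
from h import *
for n in('scene','side'):
    c=get_image(n); save(n+'0.png',c['image']); print(n,c['eye'],c['fx'],np.round(c['rotation'],3).tolist())
s=read_state(); print(s['ee_rot'],s['clock'],s['contact_force'])
E
```

```text
scene [1135.72009747  154.16623085  805.54189658] 464.11896661591703 [0.608, 0.725, -0.247, -0.21]
side [295.34655395 585.82891209 625.66890672] 428.445690605138 [-0.18, 0.906, -0.373, 0.085]
[-2.21449754e-01  9.75171286e-01  9.52516318e-04 -2.50219275e-04] 0.1 [-0.31221804  0.34594757  0.34706678]
```

View pics/scene0.png

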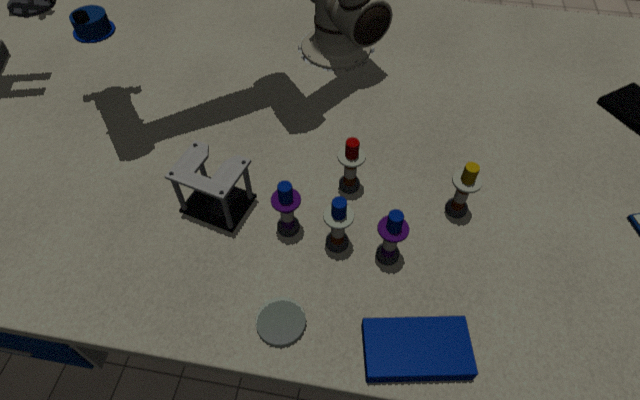

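View pics/side0.png

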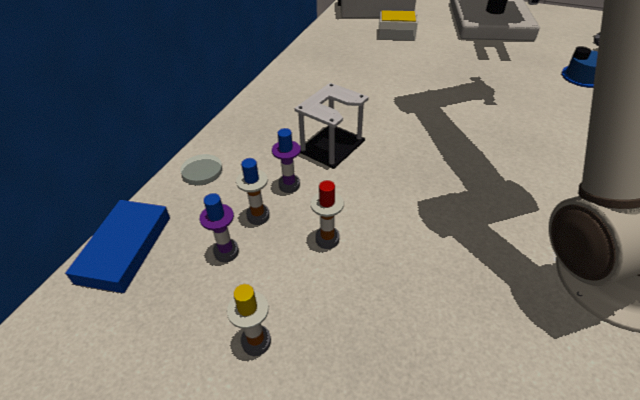

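Three items have blue caps in the scene view: (286,193) and (395,222) have purple collars, and (339,209) has a white collar and amber barrel. The last fits. In the side view it is at (250,170). The rack is at (210,185) in scene and (332,120) in side. I'll measure and confirm with a crop.

```bash
sed -i 's/^import numpy.*/&\nfrom scipy.spatial.transform import Rotation as R/; s/np.array(c\[.rotation.\]).reshape(3,3)/R.from_quat(c["rotation"]).as_matrix()/' h.py
python3 - <<'E'
from h import *
cs=[]
for n in('scene','side'):
    c=get_image(n); cs.append(c); hsv=cv2.cvtColor(c['image'],cv2.COLOR_RGB2HSV)
    for col,lo,hi in(('blue',(105,150,70),(122,255,255)),('yel',(20,150,90),(32,255,255)),('red',(0,200,90),(6,255,255)),('white plate',(0,0,150),(179,60,255))):
        if col[0]=='w':continue
        m=cv2.inRange(hsv,lo,hi)
        k,l,st,ce=cv2.connectedComponentsWithStats(m)
        for i in range(1,k):
            if 60<st[i,4]<900: print(n,col,st[i],np.round(ce[i],1),'at z121',np.round(onz(c,*ce[i],121)))
a=cv2.resize(cs[0]['image'][135:275,155:435],None,fx=2.8,fy=2.8,interpolation=cv2.INTER_CUBIC); 
save('crop1.png',np.clip(a*1.3,0,255).astype(np.uint8))
a=cv2.resize(cs[1]['image'][75:255,180:400],None,fx=3.3,fy=3.3,interpolation=cv2.INTER_CUBIC); save('crop2.png',np.clip(a*1.3,0,255).astype(np.uint8))
E
```

```text
scene blue [ 79   6  26  17 195] [93.7 12. ] at z121 [ 132. -631.  121.]
scene blue [278 181  14  11 117] [284.2 186. ] at z121 [615.  -5. 121.]
scene blue [332 196  15  12 130] [339.1 202. ] at z121 [634. 102. 121.]
scene blue [389 210  15  12 137] [395.8 215.3] at z121 [645. 207. 121.]
scene yel [466 162  14  10 109] [472.1 166.7] at z121 [504. 344. 121.]
scene red [346 138  13   9  68] [352.3 141.8] at z121 [479. 106. 121.]
side blue [574  51  24  16 169] [589.4  59.5] at z121 [  84. -555.  121.]
side blue [562  73  32  14  68] [577.6  81.4] at z121 [ 110. -435.  121.]
side blue [278 129  13   9  91] [284.2 132.7] at z121 [640. -21. 121.]
side blue [242 159  14  10 113] [248.6 163.2] at z121 [659.  87. 121.]
side blue [204 194  16  12 151] [211.5 199.5] at z121 [670. 193. 121.]
side yel [382  10  34  12 344] [397.9  15.4] at z121 [ 585. -652.  121.]
side yel [234 284  20  18 283] [243.2 292.6] at z121 [529. 331. 121.]
side red [320 181  15  11 128] [326.6 186. ] at z121 [504.  91. 121.]
```

View pics/crop1.png

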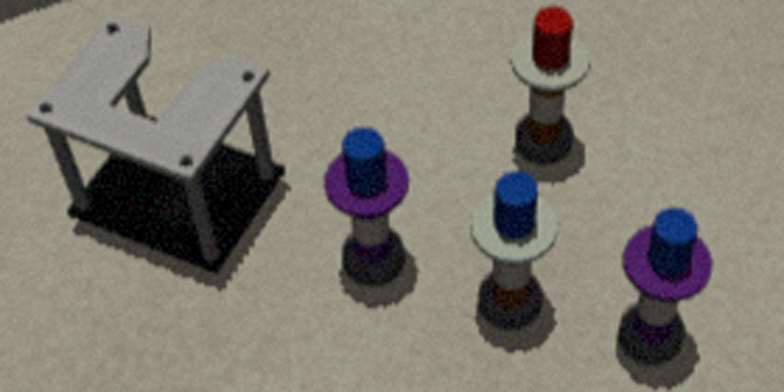

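View pics/crop2.png

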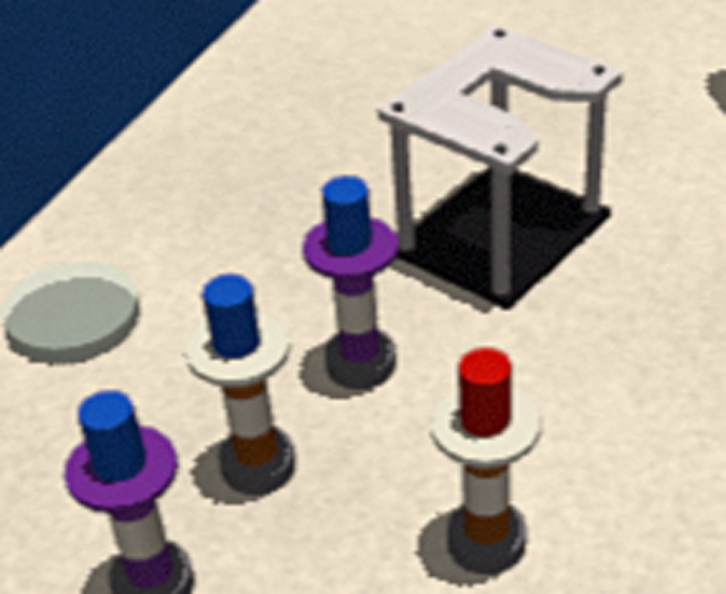

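The crops confirm it: the white-collared, amber, blue-capped target is at scene crop (515,190) and side crop (228,290), between two purple look-alikes. Rack screws are visible at scene crop (112,28), (247,76), (45,107), (186,160) and side crop (598,70), (500,148), (500,33), (397,107). The mouth faces back towards the base.

```bash
python3 - <<'E'
from h import *
cs=[get_image('scene'),get_image('side')]
def tri(ps):
    A=np.zeros((3,3));b=np.zeros(3)
    for c,p in zip(cs,ps):
        e,d=ray(c,*p); d/=np.linalg.norm(d); M=np.eye(3)-np.outer(d,d); A+=M;b+=M@e
    return np.linalg.solve(A,b)
def dot(c,p):
    g=255-cv2.cvtColor(c['image'],cv2.COLOR_RGB2GRAY).astype(float); u,v=map(int,np.round(p)); w=g[v-3:v+4,u-3:u+4]; w=np.clip(w-np.median(w)-15,0,None)
    yy,xx=np.mgrid[v-3:v+4,u-3:u+4]; return (xx*w).sum()/w.sum(),(yy*w).sum()/w.sum()
sc=np.array([(112,28),(247,76),(45,107),(186,160)])/2.8+[154.7,134.7]
si=np.array([(598,70),(500,148),(500,33),(397,107)])/3.3+[179.7,74.7]
P=[]
for a,b in zip(sc,si):
    a2,b2=dot(cs[0],a),dot(cs[1],b); t=tri([a2,b2]); P.append(t); print(np.round(a-a2,1),np.round(b-b2,1),np.round(t,1), [np.round(onz(c,*q,120)[:2],1) for c,q in zip(cs,(a2,b2))])
P=np.array(P); o=P[:,:2]
# local coords: scene view left = -y? fit rigid both ways
for s in(1,-1):
    L=np.array([(-42,56*s),(-42,-56*s),(40,56*s),(40,-56*s)]); Lm,om=L-L.mean(0),o-o.mean(0)
    z=((om[:,0]+1j*om[:,1])*np.conj(Lm[:,0]+1j*Lm[:,1])).sum(); th=np.angle(z); r=R.from_euler('z',th).as_matrix()[:2,:2]
    print(s,'yaw',np.degrees(th),'org',o.mean(0)-r@L.mean(0),'res',np.abs(om-Lm@r.T).max())
for name,p,q in(('purple1',(284,186),(284,132)),('target',(339,202),(248,163)),('purple2',(395,215),(211,199)),('red',(352,142),(326,186)),('yel',(472,167),(243,292))):
    r=[]
    for c,(u,v) in zip(cs,(p,q)):   # top disc: brightest pixels of the cap
        w=c['image'][v-16:v+17,u-12:u+13].astype(float); hsv=cv2.cvtColor(w.astype(np.uint8),cv2.COLOR_RGB2HSV)
        sat=hsv[...,1]>170; sel=sat&(((hsv[...,0]>100)&(hsv[...,0]<125)) if name[0] in'pt' else (hsv[...,0]<40))
        V=hsv[...,2]; t,_=cv2.threshold(V[sel].reshape(-1,1),0,255,cv2.THRESH_OTSU); k=(sel&(V>t)).astype(np.uint8)
        n,l,st,ce=cv2.connectedComponentsWithStats(k); i=1+st[1:,4].argmax(); r.append(ce[i]+[u-12,v-16])
    print(name,np.round(r,1).tolist(),np.round(tri(r),1),[np.round(onz(c,*x,141)[:2],1) for c,x in zip(cs,r)])
E
```

```text
[ 0. -0.] [-0.2  0.1] [ 543.2 -206.1  120.1] [array([ 542.7, -206.6]), array([ 543.3, -205.3])]
[-0.3 -0.1] [ 0.6 -0.9] [570.6 -96.7 119.5] [array([569.8, -97.6]), array([570.5, -94.3])]
[-0.1 -0.2] [ 0.3 -0. ] [ 622.6 -225.9  120.1] [array([ 622.2, -226.2]), array([ 622.6, -225.4])]
[ 0.  -0.4] [ 0.3 -0.6] [ 649.9 -116.7  119.3] [array([ 649.5, -117.4]), array([ 649.5, -114.2])]
1 yaw 165.9281438271353 org [ 595.61742248 -161.10673903] res 79.53336518643786
-1 yaw -14.076103901877765 org [ 597.55738758 -161.5930881 ] res 0.3887979829499031
purple1 [[284.1, 186.2], [283.9, 132.4]] [629.   -0.9 138.3] [array([ 6.308e+02, -4.000e-01]), array([627.1,   2.7])]
target [[339.0, 202.2], [248.5, 163.0]] [647.1 103.6 138.5] [array([648.8, 103.5]), array([645.4, 106.4])]
purple2 [[395.7, 215.5], [211.4, 199.1]] [658.2 205.3 138.4] [array([659.9, 204.9]), array([656.3, 207.5])]
red [[352.5, 142.0], [326.6, 185.6]] [496.5 107.4 138.8] [array([498.6, 107.5]), array([495.6, 109.5])]
yel [[472.0, 166.9], [243.2, 292.3]] [520.7 339.3 138.9] [array([522.5, 338.5]), array([519.9, 340.6])]
```

Measurements hold up: the screws give z≈120 (fit residual 0.4 mm), and the caps give z≈138.5 against 141. The rack is at (597.5,-161.6) with yaw -14.1°, and the target is at (647,104.5). Next I move above it and turn +57° so the fingers close across the line of purple neighbours.

Call:
play_rows:
  gripper: 1
  series:
    - [18.8,33.4,0,0,0,0.475]
    - [18.8,33.4,0,0,0,0.475]
    - [18.8,33.4,0,0,0,0.475]
    - [18.8,33.4,0,0,0,0.475]
    - [18.8,33.4,0,0,0,0.475]
    - [18.8,33.4,0,0,0,0.475]
    - [18.8,33.4,0,0,0,0.475]
    - [18.8,33.4,0,0,0,0.475]
    - [18.8,33.4,0,0,0,0.475]
    - [18.8,33.4,0,0,0,0.475]
    - [18.8,33.4,0,0,0,0.475]
    - [18.8,33.4,0,0,0,0.475]
    - [18.8,33.4,0,0,0,0.475]
    - [18.8,33.4,0,0,0,0.475]
    - [18.8,33.4,0,0,0,0.475]
    - [18.8,33.4,0,0,0,0.475]
    - [18.8,33.4,0,0,0,0.475]
    - [18.8,33.4,0,0,0,0.475]
    - [18.8,33.4,0,0,0,0.475]
    - [18.8,33.4,0,0,0,0.475]

```text
clock: 1.97
position: [646.6, 106.2, 217.0]
ee_rot: [-0.661, 0.75, -0.0, 0.0]
contact_force: [0.8, 0.0, 0.4]
gripper_width: 85.0
grasp_force: 0.0
```

Call:
play_rows:
  series:
    - [0,0,0,0,0,0]
    - [0,0,0,0,0,0]
    - [0,0,0,0,0,0]
    - [0,0,0,0,0,0]

```text
clock: 2.3
position: [645.6, 103.5, 217.0]
ee_rot: [-0.66, 0.752, 0.0, -0.0]
contact_force: [-0.3, -0.5, 0.8]
gripper_width: 85.2
grasp_force: 0.0
```

```bash
python3 - <<'E'
from h import *
c=get_image('wrist'); s=read_state(); print(s['position'],R.from_quat(s['ee_rot']).as_matrix().round(3).tolist(),s['clock'],s['joints'])
save('w1.png',c['image'])
hsv=cv2.cvtColor(c['image'],cv2.COLOR_RGB2HSV); m=cv2.inRange(hsv,(105,150,60),(122,255,255))
k,l,st,ce=cv2.connectedComponentsWithStats(m)
for i in range(1,k):
    if st[i,4]>100: print(st[i],ce[i].round(1),onz(c,*ce[i],141).round(1))
print('expect',proj(c,(647,104.5,141)))
E
```

```text
[645.66813167 103.30571044 217.25214979] [[-0.13, -0.992, 0.0], [-0.992, 0.13, -0.0], [0.0, -0.0, -1.0]] 2.35 [ 4.05577150e-01  4.33909079e-01  8.59891391e-02  7.77053207e-05
 -1.22281224e+00 -5.36046344e-01]
[ 306   46   36   40 1133] [323.6  65.5] [6.299e+02 3.000e-01 1.410e+02]
[303 187  30  29 459] [319.  200.1] [646.6 101.9 141. ]
[ 133  242   79   67 2834] [171.9 271.6] [787.8 152.5 141. ]
[219 303  35  49 961] [234.8 331. ] [745.9 225.3 141. ]
expect (np.float64(318.87891785081), np.float64(203.12665856682747))
```

View pics/w1.png

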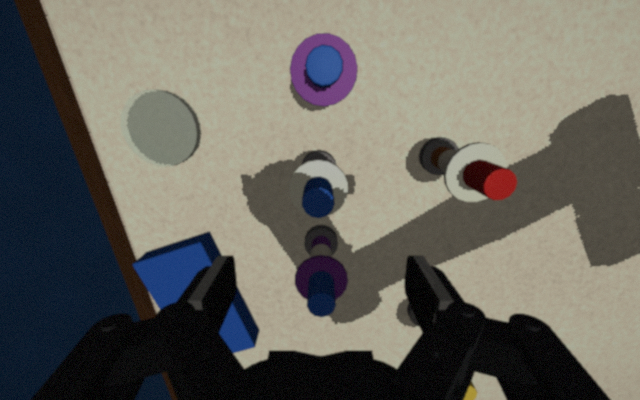

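The wrist view shows the target cap at about (319,200), against a predicted (319,203), with a purple-collared one at each side of it (324,66) and (320,290). The fingers lie clear. I descend and grip.

Call:
play_rows:
  gripper: 1
  series:
    - [1.3,1,-10,0,0,0]
    - [0,0,-15,0,0,0]
    - [0,0,-15,0,0,0]
    - [0,0,-15,0,0,0]
    - [0,0,-15,0,0,0]
    - [0,0,-10,0,0,0]
    - [0,0,-5,0,0,0]
    - [0,0,0,0,0,0]
    - [0,0,0,0,0,0]
    - [0,0,0,0,0,0]

```text
clock: 3.18
position: [648.0, 105.4, 133.0]
ee_rot: [-0.66, 0.751, -0.0, 0.001]
contact_force: [1.4, 0.8, 0.1]
gripper_width: 85.3
grasp_force: 0.0
```

Call:
play_rows:
  gripper: 0
  series:
    - [0,0,0,0,0,0]
    - [0,0,0,0,0,0]
    - [0,0,0,0,0,0]
    - [0,0,0,0,0,0]
    - [0,0,0,0,0,0]
    - [0,0,0,0,0,0]
    - [0,0,0,0,0,0]
    - [0,0,0,0,0,0]
    - [0,0,0,0,0,0]
    - [0,0,0,0,0,0]

```text
clock: 4.02
position: [647.4, 105.4, 131.9]
ee_rot: [-0.66, 0.751, 0.0, -0.0]
contact_force: [-0.7, -0.4, 0.9]
gripper_width: -0.0
grasp_force: 0.0
```

The gripper closed on nothing. I look before doing anything else.

```bash
python3 - <<'E'
from h import *
a=[get_image(n) for n in('scene','side')]
s=read_state(); print(s['gripper_width'],s['grasp_force'],s['position'])
x=cv2.resize(a[0]['image'][110:290,220:440],None,fx=1.8,fy=1.8,interpolation=cv2.INTER_CUBIC)
y=cv2.resize(a[1]['image'][75:255,160:380],None,fx=1.8,fy=1.8,interpolation=cv2.INTER_CUBIC)
save('g1.png',np.hstack([x,y]))
for c in a: print(proj(c,s['position']))
E
```

```text
-0.08023642466245239 0.0 [647.3628563  105.3815816  131.90411556]
(np.float64(339.9598268311807), np.float64(204.69214041791145))
(np.float64(248.476581982742), np.float64(166.28008750789783))
```

View pics/g1.png

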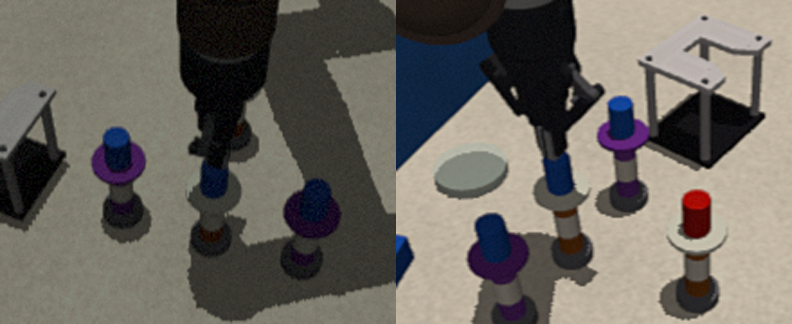

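Both views show the shut fingertips ending at the top of the cap, around (213,165) and (550,158), instead of 25 mm below the TCP. The target still stands. I check this with one enlarged composite that has the expected points marked.

```bash
python3 - <<'E'
from h import *
p=read_state()['position']; out=[]
for n in('scene','side'):
    c=get_image(n); f=5; im=c['image']
    u,v=map(int,proj(c,(647,104.5,125))); r=im[v-60:v+35,u-40:u+40]
    r=np.clip(cv2.resize(r,None,fx=f,fy=f,interpolation=cv2.INTER_CUBIC).astype(float)*1.8,0,255).astype(np.uint8)
    for z,col in((141,(255,0,0)),(107,(0,255,0)),(132,(255,255,0)),(101,(255,0,255))):
        a,b=proj(c,(p[0],p[1],z)); cv2.circle(r,(int((a-u+40.5)*f),int((b-v+60.5)*f)),4,col,1)
    out.append(r)
save('g2.png',np.hstack(out)); 
E
```

```text
(no output)
```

View pics/g2.png

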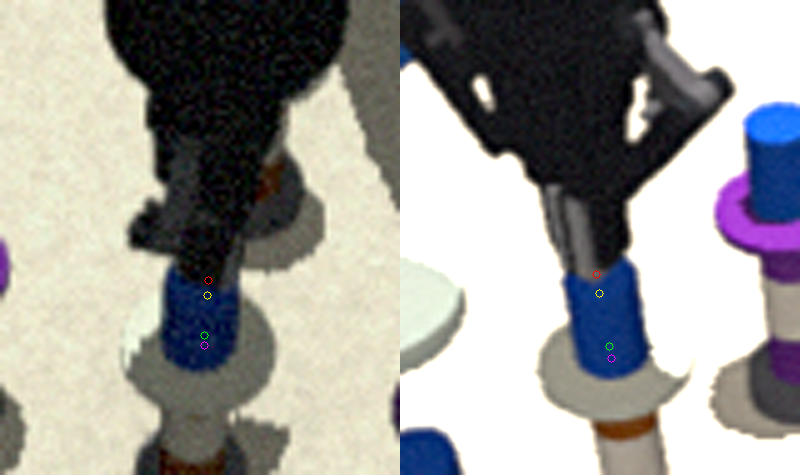

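The fingers end right at the cap top (z≈141, under the red marks), about 34 mm higher than the stated tip offset implies. I raise clear and measure the real fingertip height from two views.

Call:
play_rows:
  series:
    - [0,0,20,0,0,0]
    - [0,0,20,0,0,0]
    - [0,0,20,0,0,0]
    - [0,0,0,0,0,0]
    - [0,0,0,0,0,0]

```text
clock: 4.63
position: [648.0, 105.7, 193.3]
ee_rot: [-0.66, 0.751, -0.0, 0.002]
contact_force: [-0.2, -0.1, -0.3]
gripper_width: 0.1
grasp_force: 0.0
```

```bash
python3 - <<'E'
from h import *
s=read_state(); p=s['position']; out=[]; print(p,s['contact_force'],s['gripper_width'])
w=get_image('wrist'); print('wrist eye rel tcp',np.array(w['eye'])-p)
for n in('scene','side'):
    c=get_image(n); f=5; im=c['image']
    u,v=map(int,proj(c,(647,104.5,165))); r=im[v-55:v+45,u-40:u+40]
    r=np.clip(cv2.resize(r,None,fx=f,fy=f,interpolation=cv2.INTER_CUBIC).astype(float)*1.8,0,255).astype(np.uint8)
    for z,col in((p[2],(255,255,0)),(p[2]-25,(0,255,0)),(p[2]+9,(0,255,255)),(141,(255,0,0))):
        a,b=proj(c,(p[0],p[1],z)); cv2.circle(r,(int((a-u+40.5)*f),int((b-v+55.5)*f)),4,col,1)
    out.append(r)
    hsv=cv2.cvtColor(im,cv2.COLOR_RGB2HSV); print(n,'cap top',)
    m=cv2.inRange(hsv,(105,150,40),(122,255,255)); k,l,st,ce=cv2.connectedComponentsWithStats(m)
    a,b=proj(c,(647,104.5,121))
    for i in range(1,k):
        if st[i,4]>60 and np.hypot(*(ce[i]-[a,b]))<15: print(st[i],ce[i].round(1),'exp mid-cap',round(a,1),round(b,1))
save('g3.png',np.hstack(out))
E
```

```text
[647.95730759 105.68674254 193.32465093] [-0.20118329 -0.12390498 -0.33449695] 0.07290045192725764
wrist eye rel tcp [-10.58557392 -79.87805044 157.04882011]
scene cap top
[333 197  13  19 142] [338.9 204.1] exp mid-cap 339.3 208.0
side cap top
[242 159  16  25 300] [249.7 170.7] exp mid-cap 249.7 170.7
```

View pics/g3.png

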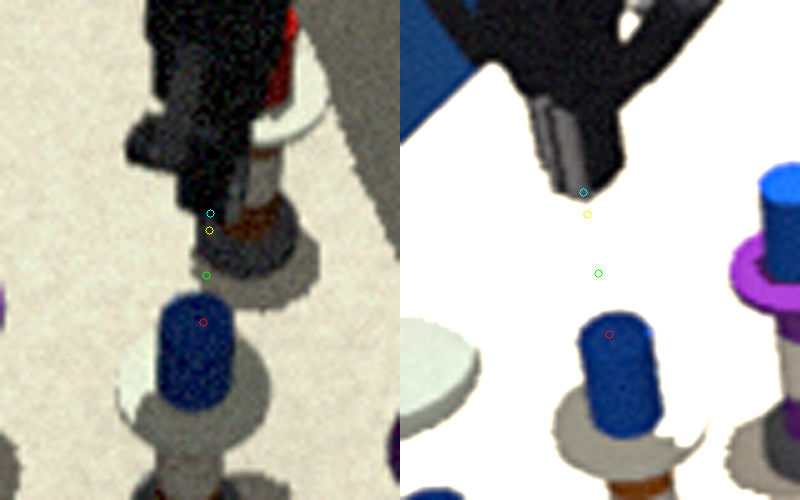

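Shut tips stand about 7 mm above the reported TCP, at both heights, so the real offset is about 32 mm short of the stated one. The xy position is right and the cap hasn't moved. I reopen and go down to TCP z≈99, which puts the tips about 6 mm above the collar once closed.

Call:
play_rows:
  gripper: 1
  series:
    - [0,0,0,0,0,0]
    - [0,0,0,0,0,0]
    - [0,0,0,0,0,0]
    - [0,0,0,0,0,0]
    - [0,0,0,0,0,0]
    - [0,0,0,0,0,0]
    - [-0.5,-1,-15,0,0,0]
    - [0,0,-15,0,0,0]
    - [0,0,-15,0,0,0]
    - [0,0,-15,0,0,0]
    - [0,0,-10,0,0,0]
    - [0,0,-10,0,0,0]
    - [0,0,-8,0,0,0]
    - [0,0,-4,0,0,0]
    - [0,0,-2,0,0,0]
    - [0,0,0,0,0,0]
    - [0,0,0,0,0,0]

```text
clock: 6.2
position: [647.3, 104.5, 98.5]
ee_rot: [-0.66, 0.751, -0.0, 0.0]
contact_force: [0.0, 0.3, 0.3]
gripper_width: 85.6
grasp_force: 0.0
```

Call:
play_rows:
  gripper: 0
  series:
    - [0,0,0,0,0,0]
    - [0,0,0,0,0,0]
    - [0,0,0,0,0,0]
    - [0,0,0,0,0,0]
    - [0,0,0,0,0,0]
    - [0,0,0,0,0,0]
    - [0,0,0,0,0,0]
    - [0,0,0,0,0,0]
    - [0,0,0,0,0,0]
    - [0,0,0,0,0,0]

```text
clock: 7.03
position: [647.3, 104.5, 98.4]
ee_rot: [-0.66, 0.751, -0.0, 0.0]
contact_force: [0.8, -0.4, 2.7]
gripper_width: 26.4
grasp_force: 59.2
```

Gripped at 26.4 mm (28 mm nominal) with 59 N. I lift 165 mm to clear the neighbours.

Call:
play_rows:
  gripper: 0
  series:
    - [0,0,5,0,0,0]
    - [0,0,15,0,0,0]
    - [0,0,25,0,0,0]
    - [0,0,25,0,0,0]
    - [0,0,25,0,0,0]
    - [0,0,25,0,0,0]
    - [0,0,25,0,0,0]
    - [0,0,15,0,0,0]
    - [0,0,5,0,0,0]
    - [0,0,0,0,0,0]
    - [0,0,0,0,0,0]

```text
clock: 7.95
position: [645.9, 104.4, 261.3]
ee_rot: [-0.66, 0.751, 0.001, -0.001]
contact_force: [0.0, -0.4, -2.1]
gripper_width: 26.1
grasp_force: 59.2
```

```bash
python3 - <<'E'
from h import *
s=read_state(); p=s['position']; print(p,s['contact_force'],s['gripper_width'],s['clock']); out=[]
for n in('scene','side'):
    c=get_image(n); im=c['image'].copy()
    for z in (p[2]-98.4+np.array([0,95,101,141])):
        a,b=proj(c,(p[0],p[1],z)); cv2.circle(im,(int(round(a)),int(round(b))),1,(0,255,0),-1)
    u,v=map(int,proj(c,(647,104.5,230))); out.append(cv2.resize(im[max(v-75,0):max(v-75,0)+150,u-50:u+50],None,fx=4,fy=4))
save('l1.png',np.hstack(out))
E
```

```text
[645.91247132 104.38199068 261.29512749] [ 0.0368424  -0.35770575 -2.06145203] 26.132805162574236 7.95
```

View pics/l1.png

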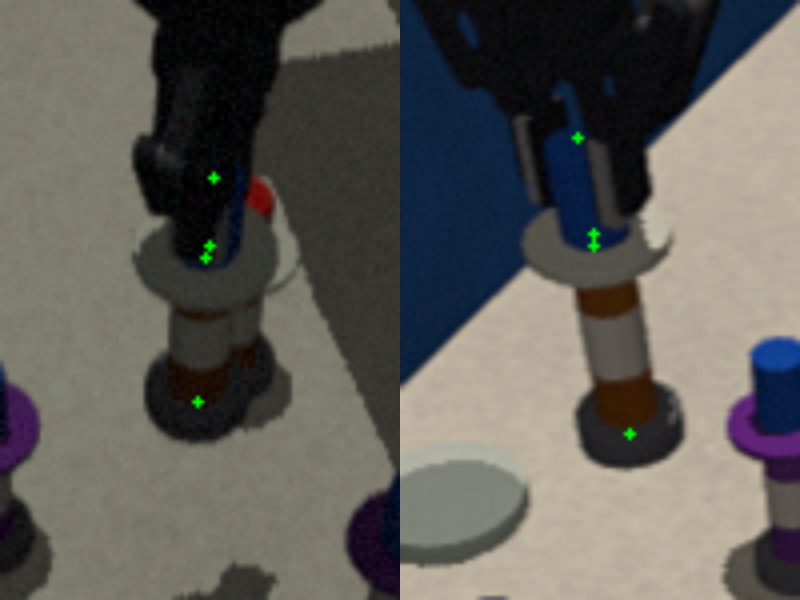

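It's held straight and upright: the marks for foot, collar and cap fall on the right parts, with the foot about 163 mm up in both views. I carry it to a point 110 mm out from the seat along the slot, (491,-135).

Call:
play_rows:
  series:
    - [-5,-8,0,0,0,0]
    - [-10,-16,0,0,0,0]
    - [-15,-23,0,0,0,0]
    - [-15,-23,0,0,0,0]
    - [-15,-23,0,0,0,0]
    - [-15,-23,0,0,0,0]
    - [-15,-23,0,0,0,0]
    - [-15,-23,0,0,0,0]
    - [-15,-23,0,0,0,0]
    - [-15,-23,0,0,0,0]
    - [-10,-16,0,0,0,0]
    - [-7,-10,0,0,0,0]
    - [-3,-5,0,0,0,0]
    - [0,0,0,0,0,0]
    - [0,0,0,0,0,0]
    - [0,0,0,0,0,0]

```text
clock: 9.38
position: [492.4, -134.0, 262.7]
ee_rot: [-0.66, 0.751, 0.0, -0.0]
contact_force: [-0.2, 0.5, -0.8]
gripper_width: 26.2
grasp_force: 59.2
```

Call:
play_rows:
  series:
    - [-1.5,-0.8,-8,0,0,0]
    - [0,0,-15,0,0,0]
    - [0,0,-20,0,0,0]
    - [0,0,-20,0,0,0]
    - [0,0,-20,0,0,0]
    - [0,0,-20,0,0,0]
    - [0,0,-15,0,0,0]
    - [0,0,-10,0,0,0]
    - [0,0,-5,0,0,0]
    - [0,0,0,0,0,0]
    - [0,0,0,0,0,0]
    - [0,0,0,0,0,0]

```text
clock: 10.38
position: [491.2, -135.4, 130.9]
ee_rot: [-0.66, 0.751, -0.001, 0.001]
contact_force: [-0.0, 0.3, -0.8]
gripper_width: 26.8
grasp_force: 59.2
```

```bash
python3 - <<'E'
from h import *
s=read_state(); p=np.array(s['position']); print(p,s['contact_force'],s['gripper_width'])
r=R.from_euler('z',-14.08,degrees=True); print('local',r.inv().apply(p-[597.5,-161.6,0]), 'foot z',p[2]-98.4)
for n in('scene','side'):   # white collar centroid by rays at the collar's height
    c=get_image(n); hsv=cv2.cvtColor(c['image'],cv2.COLOR_RGB2HSV); z0=p[2]-98.4
    a,b=proj(c,(p[0],p[1],z0+60)); m=cv2.inRange(hsv,(5,150,20),(22,255,200))   # amber barrel
    m[:, :int(a)-25]=0; m[:, int(a)+25:]=0; m[:int(b)-30]=0; m[int(b)+40:]=0
    k,l,st,ce=cv2.connectedComponentsWithStats(m)
    for i in range(1,k):
        if st[i,4]>8:
            z=z0+(85 if ce[i][1]<b else 25); print(n,st[i],ce[i].round(1),'predicted',np.round(proj(c,(p[0],p[1],z)),1))
E
```

```text
[ 491.24402775 -135.38869283  130.86315728] [-0.02755001  0.29779527 -0.83874405] 26.837332708908296
local [-109.44031712   -0.42573477  130.86315728] foot z 32.463157276314064
scene [233 138  10   4  19] [237.2 139.2] predicted [236.2 132.2]
scene [238 149   8   8  24] [241.8 152.8] predicted [240.  151.8]
side [369 123  10   6  45] [373.5 125.6] predicted [373.9 118.8]
side [367 140  11  10  91] [372.  144.7] predicted [372.  142.2]
```

```bash
python3 - <<'E'
from h import *
p=np.array(read_state()['position'])
from scipy.optimize import brentq
for n in('scene','side'):
    c=get_image(n); hsv=cv2.cvtColor(c['image'],cv2.COLOR_RGB2HSV)
    for name,x,y,z0 in(('held',p[0],p[1],p[2]-98.4),('red',496.8,107.8,0),('yellow',521,339.5,0)):
        a,b=proj(c,(x,y,z0+50)); m=cv2.inRange(hsv,(5,150,20),(22,255,200)); q=np.zeros_like(m); q[int(b)-28:int(b)+36,int(a)-14:int(a)+15]=1; m*=q
        k,l,st,ce=cv2.connectedComponentsWithStats(m)
        for i in range(1,k):
            if st[i,4]>8:   # near-side surface row -> height on the axis at that row
                z=brentq(lambda z:proj(c,(x,y,z))[1]-ce[i][1],-100,400); print(n,name,st[i,4],'height above underside',round(z-z0,1),'du',round(ce[i][0]-proj(c,(x,y,z))[0],1))
E
```

```text
scene held 17 height above underside 63.4 du -0.9
scene held 31 height above underside 20.7 du -0.6
scene red 10 height above underside 60.5 du -1.4
scene red 50 height above underside 13.5 du -0.4
scene yellow 56 height above underside 13.8 du 0.6
side held 46 height above underside 68.0 du 0.3
side held 88 height above underside 17.5 du 0.2
side red 22 height above underside 60.7 du 0.0
side red 101 height above underside 13.8 du 0.1
side yellow 113 height above underside 6.0 du -0.1
```

There's no slip (heights match the standing cartridges within view effects) and the lateral error is under 1 px. I slide in along the slot.

Call:
play_rows:
  series:
    - [5,-1.2,0,0,0,0]
    - [9.7,-2.4,0,0,0,0]
    - [9.7,-2.4,0,0,0,0]
    - [9.7,-2.4,0,0,0,0]
    - [9.7,-2.4,0,0,0,0]
    - [9.7,-2.4,0,0,0,0]
    - [9.7,-2.4,0,0,0,0]
    - [9.7,-2.4,0,0,0,0]
    - [9.7,-2.4,0,0,0,0]
    - [9.7,-2.4,0,0,0,0]
    - [9.7,-2.4,0,0,0,0]
    - [5,-1.2,0,0,0,0]
    - [2,-0.5,0,0,0,0]
    - [0,0,0,0,0,0]
    - [0,0,0,0,0,0]

```text
clock: 11.83
position: [599.0, -162.3, 129.7]
ee_rot: [-0.66, 0.751, 0.0, -0.0]
contact_force: [-0.7, 0.9, -0.8]
gripper_width: 26.4
grasp_force: 59.2
```

```bash
python3 - <<'E'
from h import *
s=read_state(); p=np.array(s['position']); print(p,s['contact_force'],s['wrist_torque'],s['gripper_width'])
r=R.from_euler('z',-14.08,degrees=True); print('local',r.inv().apply(p-[597.5,-161.6,0]), 'foot z',p[2]-98.4)
E
```

```text
[ 599.00418925 -162.25415812  129.69129024] [-0.66449532  0.88544132 -0.82511956] [ 0.01362173  0.0297591  -0.00198545] 26.384946062668178
local [  1.61814014  -0.26857143 129.69129024] foot z 31.291290239829152
```

Call:
play_rows:
  series:
    - [1.5,-0.2,0,0,0,0]
    - [0,0,-2,0,0,0]
    - [0,0,-2,0,0,0]
    - [0,0,-1,0,0,0]
    - [0,0,0,0,0,0]
    - [0,0,0,0,0,0]

```text
clock: 12.33
position: [600.7, -162.5, 124.8]
ee_rot: [-0.66, 0.751, 0.0, -0.0]
contact_force: [-0.3, -0.1, -0.9]
gripper_width: 26.5
grasp_force: 59.2
```

Call:
play_rows:
  series:
    - [0,0,-1,0,0,0]
    - [0,0,-0.5,0,0,0]
    - [0,0,0,0,0,0]
    - [0,0,0,0,0,0]
    - [0,0,0,0,0,0]

```text
clock: 12.75
position: [600.9, -162.5, 123.4]
ee_rot: [-0.66, 0.751, 0.0, -0.0]
contact_force: [-0.5, -0.0, -2.0]
gripper_width: 26.4
grasp_force: 59.2
```

Call:
play_rows:
  series:
    - [0,0,-0.5,0,0,0]
    - [0,0,-0.5,0,0,0]
    - [0,0,0,0,0,0]
    - [0,0,0,0,0,0]
    - [0,0,0,0,0,0]

```text
clock: 13.17
position: [601.0, -162.5, 123.3]
ee_rot: [-0.66, 0.751, -0.0, 0.0]
contact_force: [-2.4, 1.1, 5.9]
gripper_width: 26.3
grasp_force: 59.8
```

Call:
play_rows:
  series:
    - [0,0,-0.5,0,0,0]
    - [0,0,0,0,0,0]
    - [0,0,0,0,0,0]
    - [0,0,0,0,0,0]

```text
clock: 13.5
position: [601.0, -162.6, 123.2]
ee_rot: [-0.66, 0.751, -0.0, 0.0]
contact_force: [-3.4, 1.6, 7.7]
gripper_width: 26.8
grasp_force: 60.2
```

The collar is on the plate: contact at TCP z 123.3, as expected. I release, then back off upward.

Call:
play_rows:
  gripper: 1
  series:
    - [0,0,0,0,0,0]
    - [0,0,0,0,0,0]
    - [0,0,0,0,0,0]
    - [0,0,0,0,0,0]
    - [0,0,0,0,0,0]
    - [0,0,0,0,0,0]
    - [0,0,0,0,0,0]
    - [0,0,0,0,0,0]
    - [0,0,10,0,0,0]
    - [0,0,15,0,0,0]
    - [0,0,20,0,0,0]
    - [0,0,20,0,0,0]
    - [0,0,20,0,0,0]
    - [0,0,20,0,0,0]
    - [0,0,10,0,0,0]
    - [0,0,0,0,0,0]
    - [0,0,0,0,0,0]

```text
clock: 14.92
position: [600.7, -162.4, 237.1]
ee_rot: [-0.66, 0.751, -0.0, 0.0]
contact_force: [-0.1, 1.0, 0.3]
gripper_width: 85.6
grasp_force: 0.0
```

```bash
python3 - <<'E'
from h import *
s=read_state(); print(s['position'],s['contact_force'],s['gripper_width'],s['clock']); out=[]
for n in('scene','side'):
    c=get_image(n); im=c['image'].copy(); f=5
    u,v=map(int,proj(c,(597.5,-161.6,90))); r=cv2.resize(im[v-60:v+60,u-40:u+40],None,fx=f,fy=f,interpolation=cv2.INTER_CUBIC)
    r=np.clip(r*1.5,0,255).astype(np.uint8)
    for z in(25,126,166):
        a,b=proj(c,(600.4,-162.3,z)); cv2.circle(r,(int((a-u+40.5)*f),int((b-v+60.5)*f)),4,(0,255,0),1)
    out.append(r)
    for nm,x,y in(('red',496.8,107.8),('yel',521,339.5)):
        hsv=cv2.cvtColor(im,cv2.COLOR_RGB2HSV); m=cv2.inRange(hsv,*(((20,150,90),(32,255,255)) if nm=='yel' else ((0,200,90),(6,255,255))))
        k,l,st,ce=cv2.connectedComponentsWithStats(m)
        a,b=proj(c,(x,y,135))
        for i in range(1,k):
            if st[i,4]>40 and np.hypot(*(ce[i]-[a,b]))<20: print(n,nm,st[i],ce[i].round(1))
save('end.png',np.hstack(out))
E
```

```text
[ 600.7481586  -162.3522122   237.10134472] [-0.12221095  0.96562127  0.29370193] 85.57583660050742 14.9167
scene red [346 138  13   9  73] [351.9 141.7]
scene yel [466 162  14  11 111] [472.1 166.7]
side red [320 181  14  11 127] [326.5 186. ]
side yel [234 284  20  18 284] [243.3 292.7]
```

View pics/end.png

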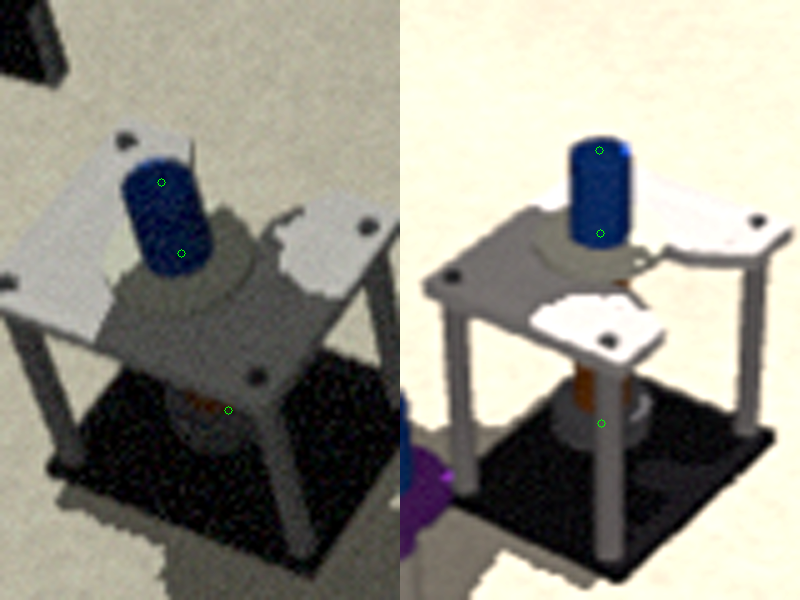

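The cap, collar and foot sit at the seat in both views. The red and yellow caps have the same pixels as at the start. In scene the foot mark is a few pixels off, so I check tilt and stillness numerically.

```bash
cat > m.py <<'E'
from h import *
for n in('scene','side'):
    c=get_image(n); im=c['image']; np.save(n+'_last.npy',im); hsv=cv2.cvtColor(im,cv2.COLOR_RGB2HSV)
    a,b=proj(c,(600.4,-162.3,146)); q=np.zeros(im.shape[:2],np.uint8); q[int(b)-18:int(b)+20,int(a)-14:int(a)+15]=255
    m=cv2.inRange(hsv,(105,120,30),(122,255,255))&q; ys,xs=np.nonzero(m)
    rows=[y for y in np.unique(ys) if (ys==y).sum()>8]; mid=[xs[ys==y].mean() for y in rows]; k=np.polyfit(rows[3:-3],mid[3:-3],1)
    t,bt=proj(c,(600.4,-162.3,166)),proj(c,(600.4,-162.3,126)); e=(t[0]-bt[0])/(t[1]-bt[1])
    print(n,'cap axis slope',k[0].round(3),'upright',round(e,3),'centroid',xs.mean().round(1),ys.mean().round(1),'exp',a.round(1),b.round(1))
E
python3 m.py; cp scene_last.npy s0.npy; cp side_last.npy d0.npy
```

```text
scene cap axis slope 0.199 upright 0.294 centroid 202.5 159.7 exp 203.9 160.2
side cap axis slope -0.049 upright 0.005 centroid 329.8 90.4 exp 329.5 90.1
```

Call:
play_rows:
  series:
    - [0,0,15,0,0,0]
    - [0,0,15,0,0,0]
    - [0,0,15,0,0,0]
    - [0,0,10,0,0,0]
    - [0,0,0,0,0,0]
    - [0,0,0,0,0,0]
    - [0,0,0,0,0,0]
    - [0,0,0,0,0,0]
    - [0,0,0,0,0,0]
    - [0,0,0,0,0,0]
    - [0,0,0,0,0,0]
    - [0,0,0,0,0,0]

```text
clock: 16.12
position: [600.8, -162.5, 291.7]
ee_rot: [-0.66, 0.751, 0.0, -0.0]
contact_force: [-0.3, -0.2, -0.5]
gripper_width: 85.6
grasp_force: 0.0
```

```bash
python3 m.py
```

```text
scene cap axis slope 0.189 upright 0.294 centroid 202.3 159.3 exp 203.9 160.2
side cap axis slope -0.041 upright 0.005 centroid 329.8 90.3 exp 329.5 90.1
```

The cartridge is still. I calibrate the slope measure on the standing purple neighbours.

```bash
python3 - <<'E'
from h import *
for n in('scene','side'):
    c=get_image(n); im=c['image']; hsv=cv2.cvtColor(im,cv2.COLOR_RGB2HSV)
    for nm,x,y,z in(('hung',600.4,-162.3,25),('p1',629,0.5,0),('p2',658,206,0)):
        a,b=proj(c,(x,y,z+121)); q=np.zeros(im.shape[:2],np.uint8); q[int(b)-18:int(b)+20,int(a)-14:int(a)+15]=255
        m=cv2.inRange(hsv,(105,120,25),(122,255,255))&q; ys,xs=np.nonzero(m); 
        cov=np.cov(xs,ys); w,v=np.linalg.eigh(cov); d=v[:,1]
        t,bt=proj(c,(x,y,z+141)),proj(c,(x,y,z+101)); print(n,nm,'axis deg',round(np.degrees(np.arctan(d[0]/d[1])),1),'upright',round(np.degrees(np.arctan((t[0]-bt[0])/(t[1]-bt[1]))),1),len(xs))
E
```

```text
scene hung axis deg 17.0 upright 16.4 274
scene p1 axis deg 4.6 upright 5.3 278
scene p2 axis deg -11.8 upright -13.1 301
side hung axis deg -2.9 upright 0.3 229
side p1 axis deg 5.2 upright 5.6 282
side p2 axis deg 14.8 upright 15.8 400
```

```bash
python3 -c "
from bench import job_done; print(job_done())"
```

```text
the job is handed in; nothing more can be done
None
```

The blue-capped cartridge hangs in the rack at the closed end of the slot with its collar on the plate. It looked upright and still before hand-in, apart from one side-view tilt reading about 3° off, which I put down to a highlight. The red and yellow cartridges did not move. The first grasp closed on air because the fingertips sit about 32 mm higher than stated, so I measured that and regrasped, and the job was handed in at about 16 s.

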